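Tip the drying board over and push it home on its mat

ROBOT

A 7-joint arm with a two-finger parallel gripper is mounted at the origin on the work surface; the furniture and walls round the work are solid. World frame = base frame: x ahead of the robot, y to its left, z up, the work surface at z = 0. Lengths are in m, angles in degrees, forces in N, time in s.
With the tool pointing down it reaches from about 0.425 to 0.875 m from the base axis. Payload 4.7 kg.
Tool frame: the origin (TCP) lies between the finger pads; the fingertips stand 25 mm ahead of it and the grasp point (between the pads) lies 6 mm ahead of it (env.tip_reach is the distance from the TCP to the fingertips, in m); z points along the fingers, y is the direction in which the jaws open and shut (so a half turn about z gives the same grasp; the last joint's range is limited). The gripper opens to 87 mm and grips with 3 to 60 N. Pads are 19 mm wide; open, the fingers measure 117 mm over their backs; the gripper's body (75 mm by 190 mm) begins 51 mm behind the grasp point.
Start: joints at [-75.625, 18.392, -4.016, 83.108, 1.295, 78.541, -3.26], TCP at [0.153, 0.632, 0.248] pointing down, gripper open.
Joint ranges: [-163.93, 163.93], [-17.29, 119.83], [-79.2, 71.16], [3.27, 140.29], [-89.18, 269.18], [5.43, 117.66], [-154.24, 154.24]. Speed limits (degrees/s): [147.25, 147.25, 180, 180, 180, 180, 180].

INTERFACE

Orientations are given as [roll, pitch, yaw] about the fixed x, y, z axes, in that order (R = Rz(yaw) Ry(pitch) Rx(roll)).
In Python, from cell import env, viewer, job gives the robot as it stands.
- The arm moves only by the tool move_arm, never from a script. Its argument "steps" is a list of rows, each a list of 7 numbers: the finger opening in cm, from 0 to 8.7, then the shift along the tool's x, y, z in cm, then the turn, a rotation vector about the tool's x, y, z in rad. In form: [[fingers, tx, ty, tz, wx, wy, wz], ...]. A call has 1 to 5 rows; each row shifts and turns the commanded pose from where the row before left it, along the tool's axes as they then stand; what a row does not reach is not made up. A row lasts 1/12 s, in which the tool goes at most 41.7 mm and 7.16 degrees, less where a joint would pass 70% of its speed; a pose out of reach is approached as far as the arm can. A call is refused whole if a number of a shift passes 4.17 or a number of a turn 0.125, either way. A call with a gripper value outside its range is refused whole. The fingers move at their own pace and stop on an object; "force" is the grip in N (left out, the last holds). Time passes only in rows, so rows that do not move let the fingers close. It gives the time, the measured TCP pose, the force and the opening at its end, in the units of the state.
- env.get_obs(): the state, without advancing time (a new reading comes with each control period).
- viewer.read_camera(name): name is "scene" or "top" or "wrist"; returns a dict with "img" (400x640x3 uint8, red, green, blue), "vfov" (degrees; the focal length in pixels is half the picture's height over the tangent of half this angle, whatever the lens; pixels are square), "cx", "cy" (the principal point, pixels), "extrinsics" (4x4, takes a point from world to camera coordinates); the wrist camera has in their place "mount" (4x4, takes a point from camera to tool coordinates, whose origin is the TCP and whose axes are the flange's). Camera axes: x right, y down, z forward; pixel columns grow to the right and rows downward; lengths in m; the calibration is good to about 2 mm. A picture is of the moment at which its call begins: read the wrist's pose just before it. There is no depth.
- job.sign_off(): hands the job in, once; it reports no verdict.
The state is a dict: "time_s": time; "qpos": joint angles; "joint_velocities": joint speeds; "effort": joint torques, N m; "tool_pos": TCP position; "tool_rot": TCP orientation; "force": force on the tool from outside, world axes, zero at the start; "wrist_torque": the same for the moment, N m; "grip_width": finger opening in m.
Only numpy, scipy, OpenCV 4.12 (cv2) and the standard library are available. Lean on these libraries where they do the work, as an engineer would, in place of code of your own. Each camera call takes 0.05 s, during which the arm holds its last target.

TASK

The wooden chopping board has been stood on end just beyond the left end of the mat to dry. Push it over with your fingertips, high up in the upper half of the board, so that it tips over and lies flat on the mat, then push its end to slide it along until no part of it is beyond the mat's edges. Only push it: do not lift or carry it, and leave everything else on the worktop as it stands.

Things in the scene. Friction and masses are not known exactly. Their poses are not given: they have to be found in the camera images.
- board: loose wooden chopping board, 220 x 340 x 22 mm, 0.5 to 1 kg, standing at the start on a 220 mm end just beyond the left end of the mat, top edge 340 mm above the worktop. Origin: centre of its underside. Own x: along its width; own y: along its length (down while it stands); own z: out of its upper face, level while it stands and pointing to the robot's left. It must fall towards its own -z.
- board_push (a point): point on the board's upper face, which looks to the robot's left at the start: mid-width, 50 mm below the top edge, so 290 mm above the worktop while it stands. A few newtons here tip the board; past about 4 degrees of lean it falls on by itself.
- board_center (a point): the middle of the board, half-way through its thickness (11 mm above the body origin along the board's z)
- board_end (a point): middle of the end on which the board stands at the start, half-way through the thickness; once the board has fallen this is the middle of its left end, 11 mm above the worktop: push here (22 mm high, 220 mm wide) to slide the board along the mat. Sliding it takes about 3 to 10 N
- mat: flat light-grey mat with a white line along its border, 264 x 370 mm and only 1 mm thick (no step to catch on), fixed to the worktop. Origin: centre of its underside. Own x along the 264 mm width, away from the robot; own y along the 370 mm length, to the robot's left. The board stands just off the +y end; the mat is empty. A board that simply falls still overhangs the +y end by 15 to 55 mm.
- board_top_a (a point): corner of the board at the end that is uppermost at the start, on the board's own +x side, half-way through the thickness
- board_top_b (a point): corner of the board at the end that is uppermost at the start, on the board's own -x side, half-way through the thickness
- board_foot_a (a point): corner of the board at the end that stands at the start, on the board's own +x side, half-way through the thickness
- board_foot_b (a point): corner of the board at the end that stands at the start, on the board's own -x side, half-way through the thickness
- sugar_pot: white lidded sugar pot, 77 mm across, 88 high; bystander, to be left alone. Origin at the centre of its underside
- pepper_mill: small turned metal mill, 29 mm across, 97 high; bystander, to be left alone. Origin at the centre of its underside
- lemon: lemon, 71x53x51 mm; bystander, to be left alone. Origin at the centre of its underside
- mug: striped white mug with a handle, 87 mm across (124 with handle), 103 high; bystander, to be left alone. Origin at the centre of its underside
- spice_tin: plain round pale tin with a lid, 75 mm across, 116 high; bystander, to be left alone. Origin at the centre of its underside

How it is judged (in metres and radians):
At the end, for the whole second after the job is handed in: The board lies flat on the mat, underside down (within 0.05 rad of level, its middle less than 18 mm above the worktop), at rest, all four of its corners inside the mat's outline (2 mm allowed) (x of board_top_a in the frame of mat between -0.134 and 0.134 m and y of board_top_a in the frame of mat between -0.187 and 0.187 m and x of board_top_b in the frame of mat between -0.134 and 0.134 m and y of board_top_b in the frame of mat between -0.187 and 0.187 m and x of board_foot_a in the frame of mat between -0.134 and 0.134 m and y of board_foot_a in the frame of mat between -0.187 and 0.187 m and x of board_foot_b in the frame of mat between -0.134 and 0.134 m and y of board_foot_b in the frame of mat between -0.187 and 0.187 m and angle between board's own z axis and vertical below 0.05 rad and height (world z) of board_center below 0.018 m and linear speed of board below 0.02 m/s and angular speed of board below 0.1 rad/s); the robot touches nothing.
It fails at once if the board is lifted: the end it stands on comes more than 50 mm above the worktop, or its middle rises above 200 mm (height (world z) of board_end above 0.05 m or height (world z) of board_center above 0.2 m).
It fails at once if the standing board is pushed in its lower half (the grasp point between the fingers lower than 170 mm while they push it) (contact force between the fingers and board above 0.5 N and height (world z) of the grasp point below 0.17 m and angle between board's own z axis and vertical above 1.3 rad).
It fails at once if a bystander is moved by more than 15 mm (distance of any of sugar_pot, pepper_mill, lemon, mug, spice_tin from where it was at the start of the episode above 0.015 m).
It also fails if it takes over 40 s, if anything falls off the work surface, if the arm or the gripper's body presses on something with over 40 N, if the wrist force passes 120 N, or if a joint passes its speed limit or range.

## Working session

There is one attempt and no reset: what is moved stays moved. The work goes in short steps, Python scripts to look and compute and a tool call to move; the robot and the scene stay as the last step left them, time stands still between calls to the robot, and variables do not carry over. Pictures are saved under pics/ and viewed, and the job is handed in when it is done.

Besides the shell and the picture viewer there is one more tool, called after "Request:" as name(argument=value, ...), one argument or row to a line, values as JSON. move_arm: Moves the arm, as the interface text tells. Its arguments: {"type":"object","properties":{"steps":{"type":"array"},"force":{"type":"number"}},"required":["steps"]}

```bash
ls; mkdir -p pics; python3 - <<'E'
from cell import env, viewer, job
import cv2, numpy as np
o=env.get_obs(); print(o, env.tip_reach)
for n in ["scene","top","wrist"]:
    c=viewer.read_camera(n); cv2.imwrite(f"pics/{n}0.png",c["img"][:,:,::-1])
    print(n,{k:v for k,v in c.items() if k!="img"})
E
```

```text
pics
{'time_s': 0.0, 'qpos': array([-75.62421867,  18.43918195,  -4.01822817,  83.17540563,
         1.29630385,  78.54162351,  -3.25952929]), 'joint_velocities': array([ 0.01881237,  0.0211267 ,  0.04498283,  0.06506076,  0.00400951,
        0.02880713, -0.05752581]), 'effort': array([ 2.49964833e-04, -4.91278660e+01, -4.03638314e-01, -3.12526023e+01,
       -6.38427841e-02,  4.36007779e-02,  1.70398771e-04]), 'tool_pos': array([0.15239432, 0.63135206, 0.24645606]), 'tool_rot': array([-1.79889119e+02,  6.25698511e-03,  1.66437276e+02]), 'force': array([0.17165113, 0.39111692, 0.20855565]), 'wrist_torque': array([-0.00448371, -0.00116037,  0.05885384]), 'grip_width': 0.08684864096451504} 0.025
scene {'vfov': 44.62275555941158, 'cx': 313.9247308354182, 'cy': 206.00602111254034, 'extrinsics': array([[ 0.17604888, -0.98424699, -0.01626825, -0.21614548],
       [-0.67157369, -0.1080062 , -0.7330235 ,  0.47987566],
       [ 0.7197191 ,  0.13997329, -0.68000875,  1.37381627],
       [ 0.        ,  0.        ,  0.        ,  1.        ]])}
top {'vfov': 48.88623151241509, 'cx': 317.6264168216472, 'cy': 203.3618747137102, 'extrinsics': array([[-6.12898478e-02, -9.98119895e-01, -4.79053711e-04,
        -9.83970121e-02],
       [-9.74935373e-01,  5.99690278e-02, -2.14253900e-01,
         5.82172937e-01],
       [ 2.13879808e-01, -1.26645425e-02, -9.76777885e-01,
         1.58087324e+00],
       [ 0.00000000e+00,  0.00000000e+00,  0.00000000e+00,
         1.00000000e+00]])}
wrist {'vfov': 65.97137591661995, 'cx': 320.78211230034805, 'cy': 199.6666332924594, 'mount': array([[-1.61451804e-04, -9.66446685e-01, -2.56867242e-01,
         6.88928207e-02],
       [ 9.99999905e-01, -2.59820854e-04,  3.49017703e-04,
         7.29594313e-04],
       [-4.04046468e-04, -2.56867161e-01,  9.66446635e-01,
        -1.37231763e-01],
       [ 0.00000000e+00,  0.00000000e+00,  0.00000000e+00,
         1.00000000e+00]])}
```

View pics/scene0.png

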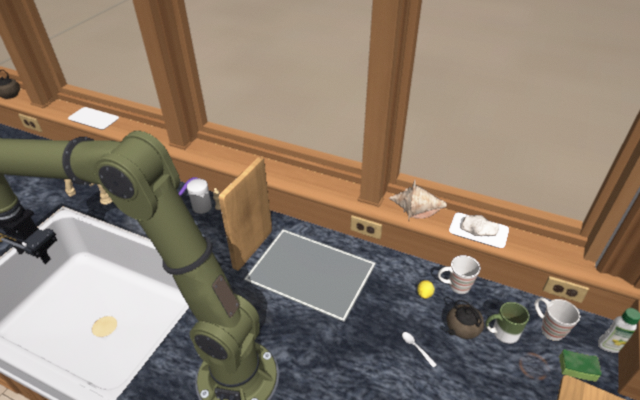

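View pics/top0.png

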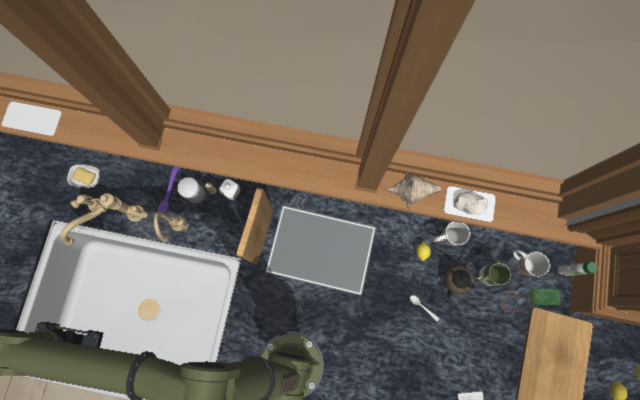

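View pics/wrist0.png

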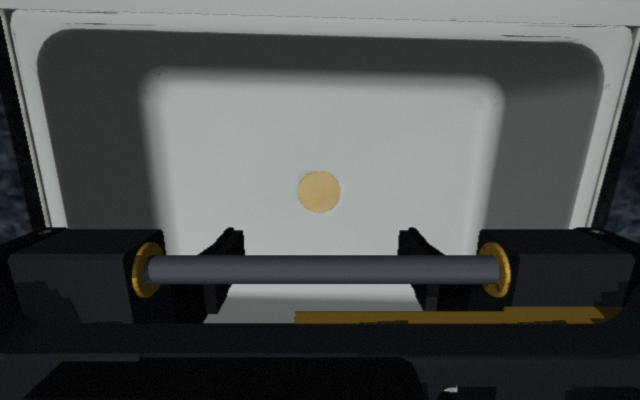

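The scene view shows the board standing at about (247,212) left of the mat (250–375, 232–313). The top view shows the board at (255,225), the mat at (268–375, 208–293), and the tin, mill and pot at (190,188), (210,188) and (229,187), on the far side left of the board. Next I measure.

```bash
cat > h.py <<'E'
import numpy as np, cv2
from cell import env, viewer, job
def cam(n):
    c=viewer.read_camera(n); return c
def ray(c,u,v):
    f=200/np.tan(np.radians(c["vfov"]/2)); E=c["extrinsics"]; R=E[:3,:3]
    d=R.T@np.array([(u-c["cx"])/f,(v-c["cy"])/f,1]); return -R.T@E[:3,3], d
def onz(c,u,v,z):
    o,d=ray(c,u,v); return o+d*(z-o[2])/d[2]
def proj(c,p):
    f=200/np.tan(np.radians(c["vfov"]/2)); E=c["extrinsics"]; q=E[:3,:3]@np.array(p)+E[:3,3]
    return np.array([c["cx"]+f*q[0]/q[2],c["cy"]+f*q[1]/q[2]])
E
python3 - <<'E'
from h import *
c=cam("top"); img=c["img"]
hsv=cv2.cvtColor(img,cv2.COLOR_RGB2HSV)
m=((hsv[...,1]<60)&(hsv[...,2]>80)).astype(np.uint8); m[:, :262]=0; m[:,380:]=0; m[:200]=0;m[300:]=0
cs,_=cv2.findContours(m,cv2.RETR_EXTERNAL,cv2.CHAIN_APPROX_NONE); k=max(cs,key=cv2.contourArea)
r=cv2.minAreaRect(k); print("mat",r)
for p in cv2.boxPoints(r): print(p,onz(c,*p,0.001).round(4))
w=((hsv[...,0]>8)&(hsv[...,0]<25)&(hsv[...,1]>90)).astype(np.uint8)
cv2.imwrite("pics/wm.png",cv2.resize(np.vstack([img[160:300,160:390,::-1]]),None,fx=3,fy=3,interpolation=cv2.INTER_CUBIC))
s=cam("scene"); cv2.imwrite("pics/sz.png",cv2.resize(s["img"][140:330,160:390,::-1],None,fx=3,fy=3,interpolation=cv2.INTER_CUBIC))
E
```

```text
mat ((320.5, 249.5), (99.0, 117.0), 90.0)
[262. 200.] [0.6153 0.0803 0.001 ]
[379. 200.] [ 0.5873 -0.3736  0.001 ]
[379. 299.] [ 0.2127 -0.3394  0.001 ]
[262. 299.] [0.2393 0.0932 0.001 ]
```

View pics/wm.png

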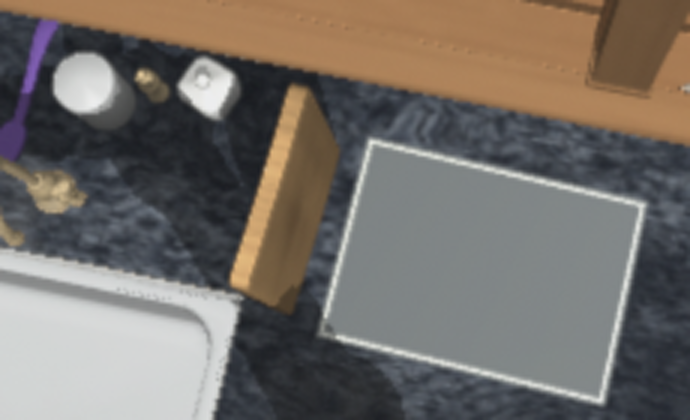

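View pics/sz.png

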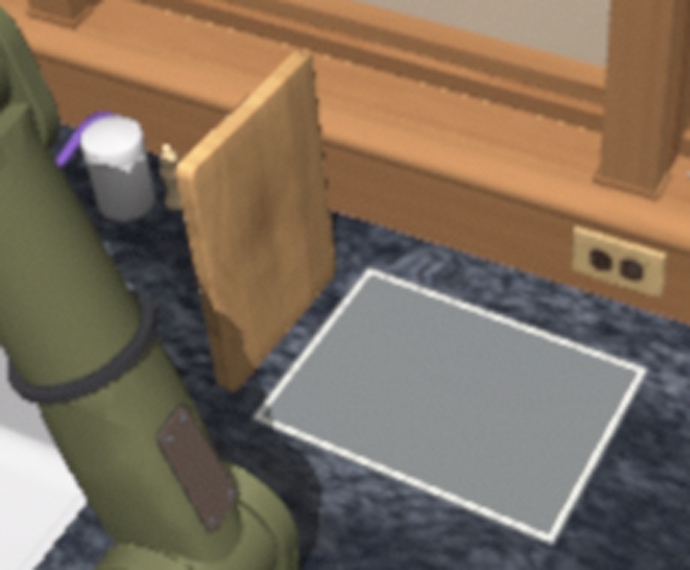

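```bash
python3 - <<'E'
from h import *
c=cam("top"); s=cam("scene")
def matq(c,seed):
    h=cv2.cvtColor(c["img"],cv2.COLOR_RGB2HSV)
    m=((h[...,1]<45)&(h[...,2]>95)).astype(np.uint8)
    n,l=cv2.connectedComponents(m,connectivity=4); mm=(l==l[seed[1],seed[0]]).astype(np.uint8)
    k=max(cv2.findContours(mm,cv2.RETR_EXTERNAL,cv2.CHAIN_APPROX_NONE)[0],key=cv2.contourArea)
    a=cv2.approxPolyDP(k,6,True)[:,0]; print(cv2.contourArea(k),a.tolist()); return a
for cc,seed in((c,(320,250)),(s,(312,272))):
    for p in matq(cc,seed): print(p,onz(cc,*p,.001).round(3))
print("hand top"); 
T=lambda u,v:((u+.5)/3+160-.5,(v+.5)/3+160-.5); S=lambda u,v:((u+.5)/3+160-.5,(v+.5)/3+140-.5)
P=[onz(c,*T(*q),.001) for q in((370,138),(646,205),(605,405),(320,334))]
Q=[onz(s,*S(*q),.001) for q in((370,267),(646,370),(553,543),(259,415))]
for X in(P,Q):
    print(np.round(X,4)[:,:2].tolist(),"sides",[round(np.linalg.norm(X[i]-X[(i+1)%4]),4) for i in range(4)],"centre",np.mean(X,0).round(4),"yaw y axis",np.degrees(np.arctan2(*((X[0]-X[1]+X[3]-X[2])[:2]*[-1,1]))).round(2))
print("board top z.34")
for q in((294,83),(314,88),(230,282),(252,291)): print("top",q,onz(c,*T(*q),.34).round(4))
for q in((303,48),(316,56),(177,168),(188,184)): print("scene",q,onz(s,*S(*q),.34).round(4))
for q in((338,150),(293,313)): print("top foot",onz(c,*T(*q),.0).round(4))
for q in((334,272),(231,392)): print("scene foot",onz(s,*S(*q),.0).round(4))
for n,q,z in(("tin",(90,82),.116),("mill",(145,78),.097),("pot",(205,80),.08)): print(n,onz(c,*T(*q),z).round(3))
print("sink corner",onz(c,*T(238,295),0).round(3))
E
```

```text
7006.0 [[282, 205], [266, 271], [288, 277], [293, 287], [309, 282], [360, 295], [376, 228], [304, 210], [297, 194]]
[282 205] [0.591 0.004 0.001]
[266 271] [0.341 0.075 0.001]
[288 277] [ 0.314 -0.007  0.001]
[293 287] [ 0.276 -0.024  0.001]
[309 282] [ 0.291 -0.084  0.001]
[360 295] [ 0.231 -0.27   0.001]
[376 228] [ 0.478 -0.352  0.001]
[304 210] [ 0.566 -0.081  0.001]
[297 194] [ 0.631 -0.057  0.001]
7236.0 [[248, 259], [255, 263], [245, 279], [264, 288], [267, 299], [286, 297], [343, 321], [371, 271], [390, 267], [305, 236], [306, 222], [281, 229], [256, 250], [257, 260]]
[248 259] [0.425 0.089 0.001]
[255 263] [0.412 0.06  0.001]
[245 279] [0.339 0.075 0.001]
[264 288] [0.313 0.003 0.001]
[267 299] [ 0.271 -0.018  0.001]
[286 297] [ 0.289 -0.076  0.001]
[343 321] [ 0.23  -0.27   0.001]
[371 271] [ 0.441 -0.336  0.001]
[390 267] [ 0.469 -0.398  0.001]
[305 236] [ 0.565 -0.086  0.001]
[306 222] [ 0.637 -0.076  0.001]
[281 229] [0.586 0.008 0.001]
[256 250] [0.47  0.072 0.001]
[257 260] [0.426 0.057 0.001]
hand top
[[0.5877, -0.0002], [0.4786, -0.3483], [0.2324, -0.2754], [0.341, 0
[... 218 characters left out ...]
]] sides [np.float64(0.3651), np.float64(0.2582), np.float64(0.3627), np.float64(0.2557)] centre [ 0.4105 -0.1362  0.001 ] yaw y axis -17.77
board top z.34
top (294, 83) [0.5769 0.0531 0.34  ]
top (314, 88) [0.5703 0.0325 0.34  ]
top (230, 282) [0.3744 0.1239 0.34  ]
top (252, 291) [0.364  0.1021 0.34  ]
scene (303, 48) [0.5757 0.0514 0.34  ]
scene (316, 56) [0.5642 0.0341 0.34  ]
scene (177, 168) [0.3686 0.1237 0.34  ]
scene (188, 184) [0.348  0.1058 0.34  ]
top foot [0.5747 0.0418 0.    ]
top foot [0.3693 0.1064 0.    ]
scene foot [0.5743 0.0436 0.    ]
scene foot [0.3707 0.1135 0.    ]
tin [0.653 0.328 0.116]
mill [0.659 0.266 0.097]
pot [0.657 0.196 0.08 ]
sink corner [0.396 0.175 0.   ]
```

```bash
cat >> h.py <<'E'
from scipy.spatial.transform import Rotation as Ro
def plan(pos,yaw,n=None):
    o=env.get_obs(); R=Ro.from_euler('xyz',o["tool_rot"],degrees=True); Rt=Ro.from_euler('xyz',[180,0,yaw],degrees=True)
    d=np.array(pos)-o["tool_pos"]; rv=(R.inv()*Rt).as_rotvec()
    n=n or int(np.ceil(max(np.linalg.norm(d)/.04,np.linalg.norm(rv)/.12)))
    print("from",o["tool_pos"].round(4),o["tool_rot"].round(2),"F",o["force"].round(1),"t",round(o["time_s"],2),"rows",n)
    for i in range(n):
        print([8.7]+(R.inv().apply(d/n)*100).round(2).tolist()+(rv/n).round(3).tolist()); R=R*Ro.from_rotvec(rv/n)
E
python3 - <<'E'
from h import *
c=cam("top"); s=cam("scene")
for u,v in((68,180),(105,190),(106,200)):
  for q in((65,240),(135,212),(110,200),(85,200),(175,222),(165,240)):
    o1,d1=ray(s,u,v);o2,d2=ray(c,*q)
    t=np.linalg.lstsq(np.stack([d1,-d2],1),o2-o1,rcond=None)[0]; a=o1+d1*t[0];b=o2+d2*t[1]
    print((u,v),q,((a+b)/2).round(3),"gap",np.linalg.norm(a-b).round(3))
E
```

```text
(68, 180) (65, 240) [0.463 0.697 0.247] gap 0.003
(68, 180) (135, 212) [0.476 0.558 0.274] gap 0.226
(68, 180) (110, 200) [0.561 0.67  0.18 ] gap 0.184
(68, 180) (85, 200) [0.601 0.757 0.126] gap 0.115
(68, 180) (175, 222) [0.382 0.414 0.395] gap 0.301
(68, 180) (165, 240) [0.35  0.423 0.401] gap 0.246
(105, 190) (65, 240) [0.483 0.654 0.208] gap 0.116
(105, 190) (135, 212) [0.536 0.561 0.162] gap 0.118
(105, 190) (110, 200) [0.622 0.669 0.069] gap 0.063
(105, 190) (85, 200) [0.65  0.741 0.037] gap 0.015
(105, 190) (175, 222) [0.44  0.419 0.281] gap 0.209
(105, 190) (165, 240) [0.398 0.421 0.305] gap 0.153
(106, 200) (65, 240) [0.493 0.681 0.15 ] gap 0.126
(106, 200) (135, 212) [0.551 0.587 0.098] gap 0.117
(106, 200) (110, 200) [ 0.642  0.702 -0.005] gap 0.06
(106, 200) (85, 200) [ 0.671  0.777 -0.04 ] gap 0.022
(106, 200) (175, 222) [0.45  0.437 0.229] gap 0.211
(106, 200) (165, 240) [0.406 0.438 0.255] gap 0.154
```

Request:
move_arm(
  steps=[
    [8.7,0,0,-2,0,0,0.12],
    [8.7,0,0,-2,0,0,0.12],
    [8.7,0,0,-2,0,0,0.12],
    [8.7,0,0,-2,0,0,0.12],
    [8.7,0,0,-2,0,0,0.12],
  ],
)

```text
time_s: 0.87
tool_pos: [0.1525, 0.6317, 0.3486]
tool_rot: [180.0, -0.0, 131.7]
force: [0.9, 0.1, -0.2]
grip_width: 0.0873
```

```bash
python3 - <<'E'
from h import *
plan([0.52,0.225,0.345],71.7)
E
```

```text
from [0.1525 0.6317 0.3486] [179.99  -0.   131.72] F [ 0.9  0.1 -0.2] t 0.87 rows 14
[8.7, -3.92, 0.03, 0.03, 0.0, -0.0, 0.075]
[8.7, -3.9, 0.32, 0.03, 0.0, -0.0, 0.075]
[8.7, -3.87, 0.61, 0.03, 0.0, -0.0, 0.075]
[8.7, -3.81, 0.9, 0.03, 0.0, -0.0, 0.075]
[8.7, -3.73, 1.18, 0.03, 0.0, -0.0, 0.075]
[8.7, -3.64, 1.46, 0.03, 0.0, -0.0, 0.075]
[8.7, -3.52, 1.72, 0.03, 0.0, -0.0, 0.075]
[8.7, -3.38, 1.98, 0.03, 0.0, -0.0, 0.075]
[8.7, -3.22, 2.23, 0.03, 0.0, -0.0, 0.075]
[8.7, -3.04, 2.46, 0.03, 0.0, -0.0, 0.075]
[8.7, -2.85, 2.68, 0.03, 0.0, -0.0, 0.075]
[8.7, -2.64, 2.89, 0.03, 0.0, -0.0, 0.075]
[8.7, -2.42, 3.08, 0.03, 0.0, -0.0, 0.075]
[8.7, -2.18, 3.25, 0.03, 0.0, -0.0, 0.075]
```

Request:
move_arm(
  steps=[
    [8.7,-3.9,0,0,0,0,0.075],
    [8.7,-3.9,0.3,0,0,0,0.075],
    [8.7,-3.9,0.6,0,0,0,0.075],
    [8.7,-3.8,0.9,0,0,0,0.075],
    [8.7,-3.7,1.2,0,0,0,0.075],
  ],
)

```text
time_s: 1.28
tool_pos: [0.2852, 0.4858, 0.3478]
tool_rot: [180.0, -0.0, 110.4]
force: [-0.1, 0.6, 0.4]
grip_width: 0.0869
```

Request:
move_arm(
  steps=[
    [8.7,-3.6,1.5,0,0,0,0.075],
    [8.7,-3.5,1.7,0,0,0,0.075],
    [8.7,-3.4,2.0,0,0,0,0.075],
    [8.7,-3.2,2.2,0,0,0,0.075],
    [8.7,-3.0,2.5,0,0,0,0.075],
  ],
)

```text
time_s: 1.7
tool_pos: [0.4174, 0.3421, 0.348]
tool_rot: [180.0, -0.1, 88.9]
force: [1.2, -0.1, -0.3]
grip_width: 0.0871
```

```bash
python3 - <<'E'
from h import *
plan([0.518,0.222,0.315],71.7)
E
```

```text
from [0.4174 0.3421 0.348 ] [ 1.7998e+02 -5.0000e-02  8.8880e+01] F [ 1.2 -0.1 -0.3] t 1.7 rows 5
[8.7, -2.36, 2.06, 0.66, 0.0, -0.0, 0.06]
[8.7, -2.23, 2.2, 0.66, 0.0, -0.0, 0.06]
[8.7, -2.1, 2.33, 0.66, 0.0, -0.0, 0.06]
[8.7, -1.96, 2.45, 0.66, 0.0, -0.0, 0.06]
[8.7, -1.8, 2.56, 0.66, 0.0, -0.0, 0.06]
```

Request:
move_arm(
  steps=[
    [8.7,-2.4,2.1,0.7,0,0,0.06],
    [8.7,-2.2,2.2,0.7,0,0,0.06],
    [8.7,-2.1,2.3,0.7,0,0,0.06],
    [8.7,-2.0,2.4,0.7,0,0,0.06],
    [8.7,-1.8,2.6,0.7,0,0,0.06],
  ],
)

```text
time_s: 2.12
tool_pos: [0.5182, 0.2223, 0.3126]
tool_rot: [180.0, -0.0, 71.7]
force: [0.4, -0.0, 0.2]
grip_width: 0.0867
```

```bash
python3 - <<'E'
from h import *
plan([0.490,0.135,0.313],71.7)
for n in("scene","top"): 
    c=cam(n); cv2.imwrite(f"pics/{n}1.png",cv2.resize(c["img"][100:300,130:390,::-1],None,fx=3,fy=3))
E
```

```text
from [0.5182 0.2223 0.3126] [ 1.7999e+02 -5.0000e-02  7.1740e+01] F [ 0.4 -0.   0.2] t 2.12 rows 3
[8.7, -3.06, 0.02, -0.02, 0.0, -0.0, 0.0]
[8.7, -3.06, 0.02, -0.01, 0.0, -0.0, 0.0]
[8.7, -3.06, 0.02, -0.01, 0.0, -0.0, 0.0]
```

View pics/scene1.png

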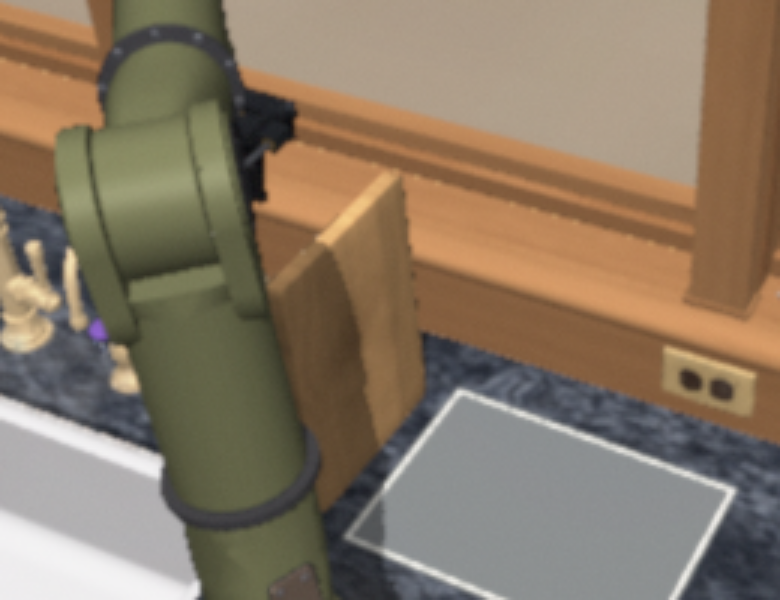

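View pics/top1.png

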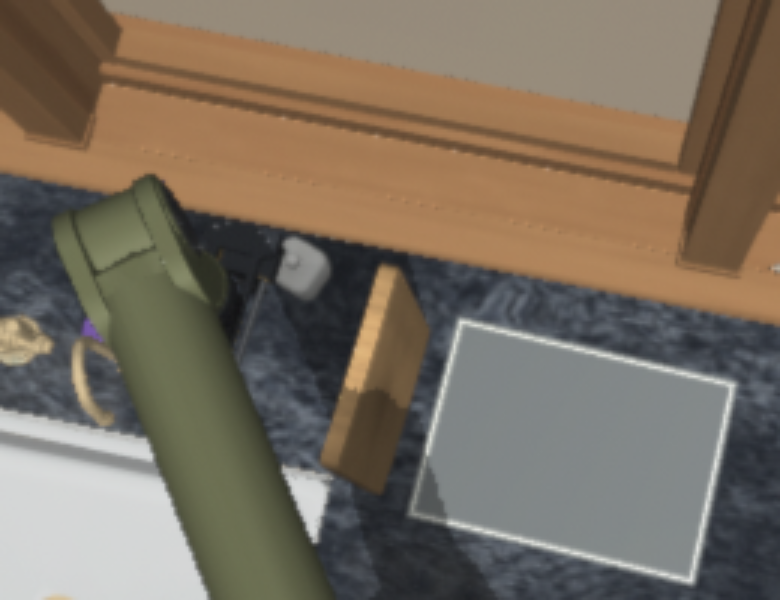

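Request:
move_arm(
  steps=[
    [8.7,-3.5,0,0,0,0,0],
    [8.7,-3.5,0,0,0,0,0],
    [8.7,-3.0,0,0,0,0,0],
    [8.7,-0.5,0,0,0,0,0],
    [8.7,0,0,0,0,0,0],
  ],
)

```text
time_s: 2.63
tool_pos: [0.4847, 0.1219, 0.3134]
tool_rot: [180.0, -0.1, 71.7]
force: [0.4, 1.0, -0.6]
grip_width: 0.0871
```

```bash
python3 - <<'E'
from h import *
plan([0.476,0.092,0.313],71.7)
for n in("scene","top"): 
    c=cam(n); cv2.imwrite(f"pics/{n}2.png",cv2.resize(c["img"][100:300,130:390,::-1],None,fx=3,fy=3))
E
```

```text
from [0.4847 0.1219 0.3134] [ 1.7997e+02 -1.2000e-01  7.1720e+01] F [ 0.4  1.  -0.6] t 2.63 rows 1
[8.7, -3.11, 0.11, 0.03, 0.0, -0.002, 0.0]
```

View pics/top2.png

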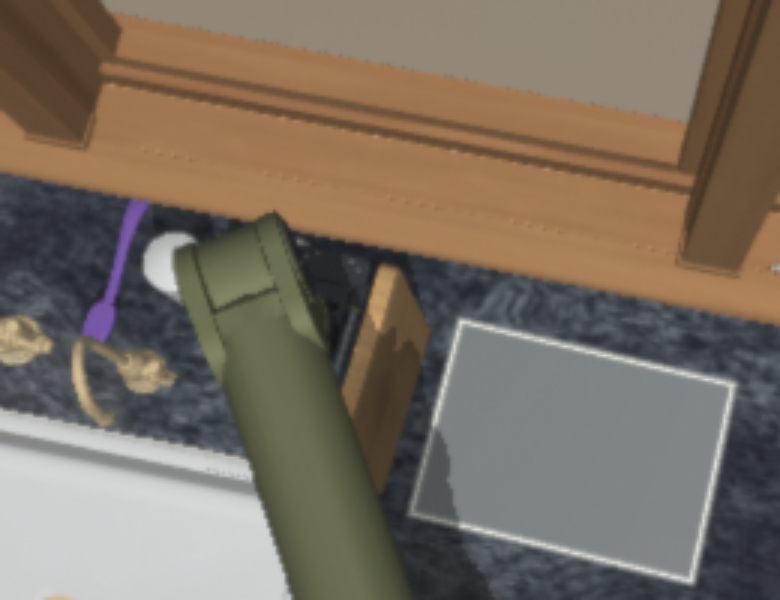

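View pics/scene2.png

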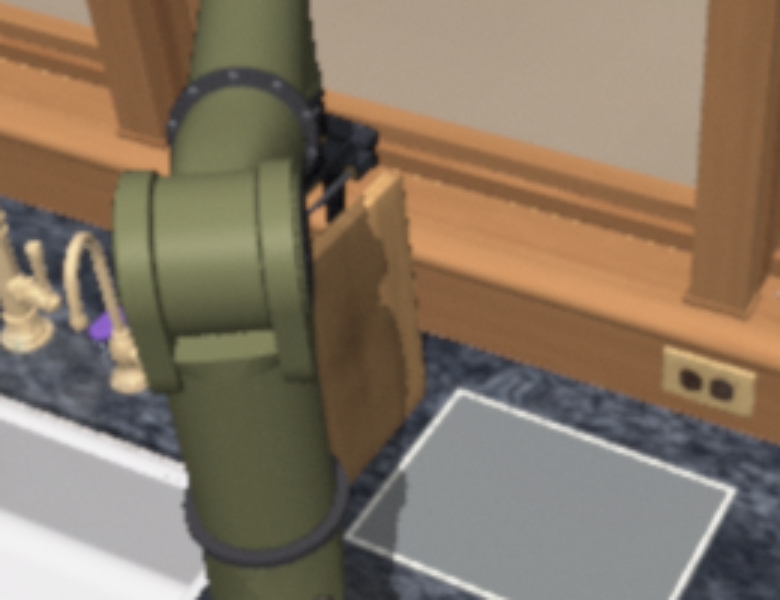

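The board is still upright and the fingers are about 2 cm behind it. Now the push.

Request:
move_arm(
  steps=[
    [8.7,-0.7,0,0,0,0,0],
    [8.7,-0.7,0,0,0,0,0],
    [8.7,-0.7,0,0,0,0,0],
    [8.7,-0.7,0,0,0,0,0],
    [8.7,-0.5,0,0,0,0,0],
  ],
)

```text
time_s: 3.15
tool_pos: [0.4745, 0.0914, 0.3125]
tool_rot: [180.0, 0.0, 71.9]
force: [-0.1, -0.5, -0.5]
grip_width: 0.0872
```

```bash
python3 - <<'E'
from h import *
for n in("scene",): 
    c=cam(n); cv2.imwrite(f"pics/{n}3.png",cv2.resize(c["img"][100:300,130:390,::-1],None,fx=3,fy=3))
E
```

```text
(no output)
```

View pics/scene3.png

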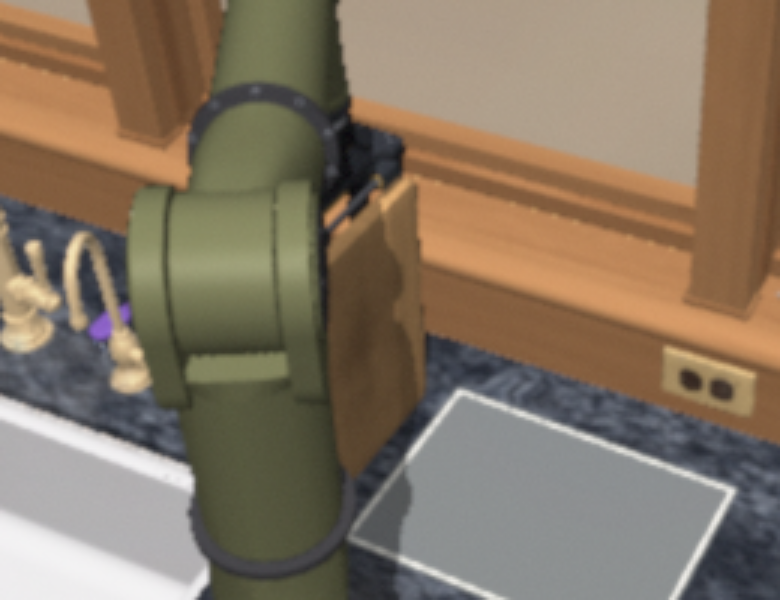

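The board's top corner has moved from (400,172) to (415,180), so it is leaning. I keep pushing slowly.

Request:
move_arm(
  steps=[
    [8.7,-0.7,0,0,0,0,0],
    [8.7,-0.7,0,0,0,0,0],
    [8.7,-0.5,0,0,0,0,0],
    [8.7,0,0,0,0,0,0],
    [8.7,0,0,0,0,0,0],
  ],
)

```text
time_s: 3.62
tool_pos: [0.4687, 0.0741, 0.3127]
tool_rot: [180.0, -0.0, 71.9]
force: [-0.0, -0.6, 0.7]
grip_width: 0.087
```

Request:
move_arm(
  steps=[
    [8.7,0,0,0,0,0,0],
    [8.7,0,0,0,0,0,0],
    [8.7,0,0,0,0,0,0],
    [8.7,0,0,0,0,0,0],
    [8.7,0,0,0,0,0,0],
  ],
)

```text
time_s: 4.03
tool_pos: [0.4688, 0.0745, 0.3125]
tool_rot: [-180.0, 0.0, 71.9]
force: [0.2, 0.7, -0.2]
grip_width: 0.0869
```

```bash
python3 - <<'E'
from h import *
for n in("scene","top"): 
    c=cam(n); cv2.imwrite(f"pics/{n}4.png",cv2.resize(c["img"][140:340,130:390,::-1],None,fx=3,fy=3))
E
```

```text
(no output)
```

View pics/scene4.png

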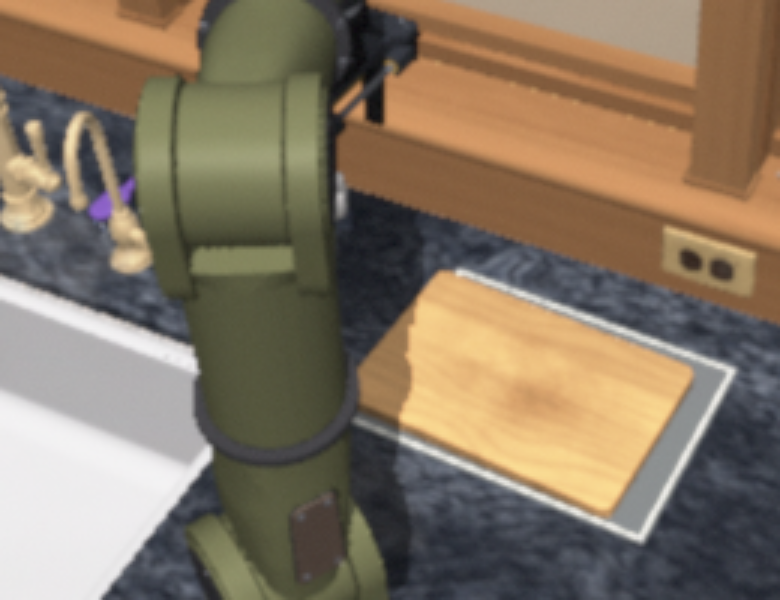

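View pics/top4.png

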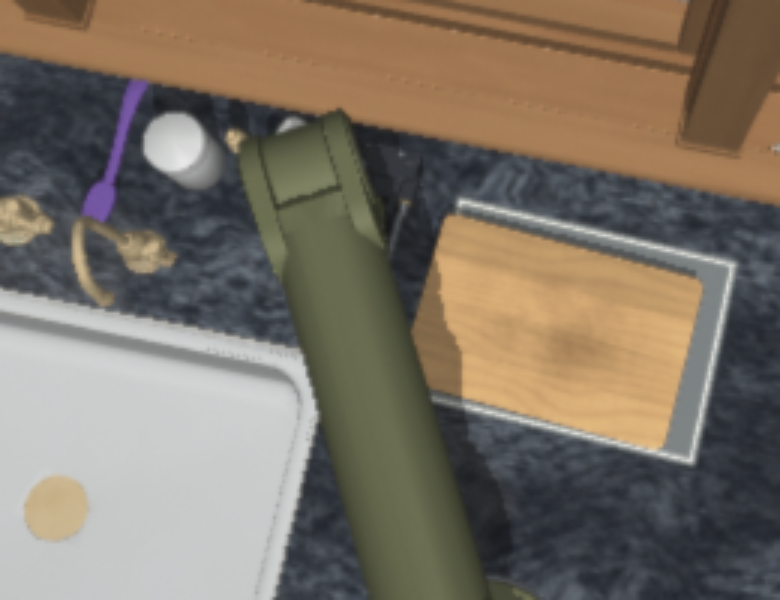

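The board has fallen flat. In the top crop it spans (430–702, 213–449), with bare mat showing at the right end and its left end still past the mat. Measuring its edges.

```bash
cat >> h.py <<'E'
MC=np.array([0.410,-0.137]); MY=np.radians(-17.5)
def tomat(p): 
    d=np.array(p)[:2]-MC; c,s=np.cos(MY),np.sin(MY); return np.array([c*d[0]+s*d[1],-s*d[0]+c*d[1]])
def towld(q):
    c,s=np.cos(MY),np.sin(MY); return MC+[c*q[0]-s*q[1],s*q[0]+c*q[1]]
def wood(c):
    h=cv2.cvtColor(c["img"],cv2.COLOR_RGB2HSV).astype(int)
    m=((h[...,0]>8)&(h[...,0]<28)&(h[...,1]>70)&(h[...,2]>50)).astype(np.uint8)
    # keep only region near the mat
    u,v=np.meshgrid(np.arange(640),np.arange(400)); 
    poly=np.array([proj(c,[*towld(q),.01]) for q in((-.16,-.22),(.16,-.22),(.16,.27),(-.16,.27))]).astype(np.int32)
    k=np.zeros_like(m); cv2.fillPoly(k,[poly],1); m&=k
    return max(cv2.findContours(m,cv2.RETR_EXTERNAL,cv2.CHAIN_APPROX_NONE)[0],key=cv2.contourArea)[:,0]
E
python3 - <<'E'
from h import *
for n in("top","scene"):
    c=cam(n); k=wood(c); M=np.array([tomat(onz(c,*p,.023)) for p in k]); 
    print(n,"mat frame contour extents x",M[:,0].min().round(3),M[:,0].max().round(3),"y",M[:,1].min().round(3),M[:,1].max().round(3))
    def fit(sel,dep,ind,name):
        P=M[sel]; a=np.polyfit(P[:,ind],P[:,dep],1)
        for _ in range(3):
            r=abs(np.polyval(a,P[:,ind])-P[:,dep]); P=P[r<.004]; a=np.polyfit(P[:,ind],P[:,dep],1) 
        print(name,"slope deg",np.degrees(np.arctan(a[0])).round(2),"at0",a[1].round(4),len(P))
    fit((M[:,0]>.085)&(M[:,1]>-.09)&(M[:,1]<.19),0,1,"far")
    fit((M[:,0]<-.085)&(M[:,1]>-.09)&(M[:,1]<.19),0,1,"near")
    fit((M[:,1]<-.11)&(abs(M[:,0])<.08),1,0,"right")
    fit((M[:,1]>.17)&(abs(M[:,0])<.09),1,0,"left")
E
```

```text
top mat frame contour extents x -0.121 0.103 y -0.144 0.199
far slope deg 1.02 at0 0.0985 71
near slope deg 1.29 at0 -0.1183 57
right slope deg -1.2 at0 -0.1413 41
left slope deg 0.51 at0 0.1943 37
scene mat frame contour extents x -0.134 0.1 y -0.148 0.198
far slope deg 0.96 at0 0.0936 71
near slope deg 1.44 at0 -0.1315 43
right slope deg -0.41 at0 -0.1461 35
left slope deg 0.01 at0 0.1954 34
```

Board in the mat frame: y from -0.145 to 0.196, x centre about -0.011, yaw about 1° off. It needs roughly a 27 mm slide. I back off, lower, then push with both fingertips.

Request:
move_arm(
  steps=[
    [8.7,2.6,0,0,0,0,-0.01],
    [8.7,0.2,0,3.0,0,0,0],
    [8.7,0,0,4.0,0,0,0],
    [8.7,0,0,4.0,0,0,0],
    [8.7,0,0,4.0,0,0,0],
  ],
)

```text
time_s: 4.65
tool_pos: [0.4776, 0.1012, 0.1613]
tool_rot: [179.9, -0.1, 72.5]
force: [1.2, 0.9, 0.1]
grip_width: 0.0872
```

```bash
python3 - <<'E'
from h import *
plan([0.476,0.099,0.034],72.5)
print(tomat(env.get_obs()["tool_pos"]))
E
```

```text
from [0.4776 0.1012 0.1613] [ 1.7993e+02 -7.0000e-02  7.2490e+01] F [1.2 0.9 0.1] t 4.65 rows 4
[8.7, -0.07, -0.02, 3.18, 0.0, -0.0, -0.0]
[8.7, -0.07, -0.02, 3.18, 0.0, -0.0, -0.0]
[8.7, -0.07, -0.02, 3.18, 0.0, -0.0, -0.0]
[8.7, -0.07, -0.02, 3.18, 0.0, -0.0, -0.0]
[-0.00720308  0.24749457]
```

Request:
move_arm(
  steps=[
    [8.7,0,0,3.5,0,0,0],
    [8.7,0,0,3.5,0,0,0],
    [8.7,0,0,3.2,0,0,0],
    [8.7,0,0,2.4,0,0,0],
    [8.7,0,0,0,0,0,0],
  ],
)

```text
time_s: 5.07
tool_pos: [0.4735, 0.0998, 0.0321]
tool_rot: [-179.6, 0.4, 72.5]
force: [0.2, -0.6, -0.8]
grip_width: 0.0863
```

Request:
move_arm(
  steps=[
    [8.7,-1.0,0,0,0,0,0],
    [8.7,-1.0,0,0,0,0,0],
    [8.7,-1.0,0,0,0,0,0],
    [8.7,-0.5,0,0,0,0,0],
    [8.7,0,0,0,0,0,0],
  ],
)

```text
time_s: 5.48
tool_pos: [0.4673, 0.066, 0.0379]
tool_rot: [179.9, -0.1, 72.3]
force: [-0.5, 0.3, -0.5]
grip_width: 0.0869
```

```bash
python3 - <<'E'
from h import *
o=env.get_obs();print(tomat(o["tool_pos"]),o["tool_pos"],o["force"])
for n in("scene","top"): 
    c=cam(n); cv2.imwrite(f"pics/{n}5.png",cv2.resize(c["img"][140:340,130:390,::-1],None,fx=3,fy=3))
E
```

```text
[-0.00639168  0.21084901] [0.46730766 0.06601229 0.03786342] [-0.50071948  0.34625102 -0.49808164]
```

View pics/top5.png

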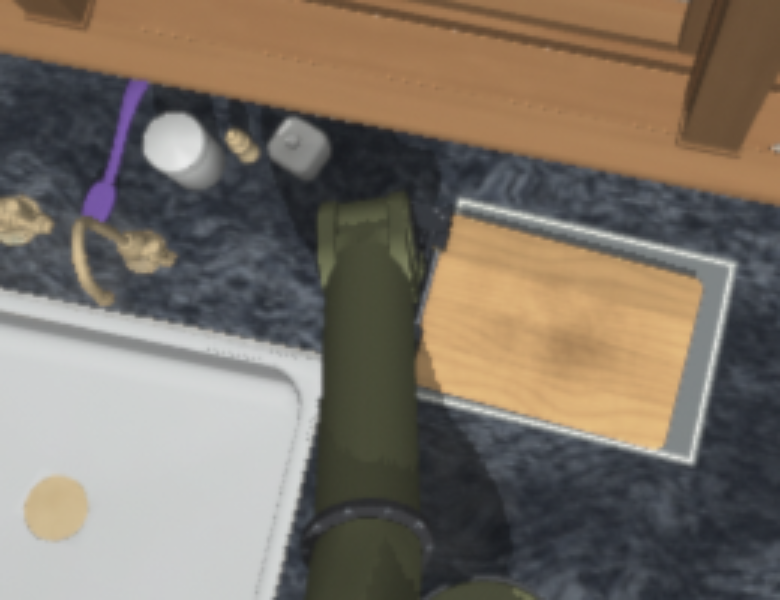

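View pics/scene5.png

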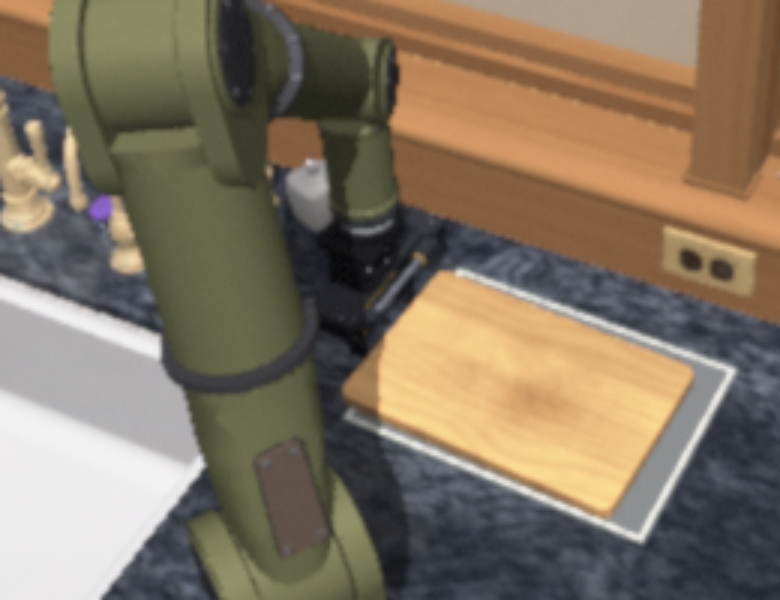

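The fingers are just short of the board's left end; the board has not moved (right corner at (702,285)). Pushing about 3 cm slowly.

Request:
move_arm(
  steps=[
    [8.7,-0.2,0,0.7,0,0,0],
    [8.7,-0.7,0,0,0,0,0],
    [8.7,-0.7,0,0,0,0,0],
    [8.7,-0.7,0,0,0,0,0],
    [8.7,-0.7,0,0,0,0,0],
  ],
)

```text
time_s: 6.0
tool_pos: [0.4575, 0.0387, 0.0293]
tool_rot: [-180.0, 0.0, 72.5]
force: [1.5, 3.2, -3.5]
grip_width: 0.0872
```

Request:
move_arm(
  steps=[
    [8.7,0,0,0,0,0,0],
    [8.7,0,0,0,0,0,0],
  ],
)

```text
time_s: 6.17
tool_pos: [0.4576, 0.0378, 0.0295]
tool_rot: [-180.0, 0.0, 72.4]
force: [-0.0, -0.1, 0.3]
grip_width: 0.087
```

```bash
cat > meas.py <<'E'
from h import *
o=env.get_obs();print(tomat(o["tool_pos"]),o["tool_pos"],o["force"])
for n in("top","scene"):
    c=cam(n); k=wood(c); M=np.array([tomat(onz(c,*p,.023)) for p in k]); 
    print(n,"extents x",M[:,0].min().round(3),M[:,0].max().round(3),"y",M[:,1].min().round(3),M[:,1].max().round(3))
    def fit(sel,dep,ind,name):
        P=M[sel]
        if len(P)<8: print(name,"none"); return
        a=np.polyfit(P[:,ind],P[:,dep],1)
        for _ in range(3):
            r=abs(np.polyval(a,P[:,ind])-P[:,dep]); P=P[r<.004]; a=np.polyfit(P[:,ind],P[:,dep],1) 
        print(name,"slope deg",np.degrees(np.arctan(a[0])).round(2),"at0",a[1].round(4),len(P))
    fit((M[:,0]>.085)&(M[:,1]>-.13)&(M[:,1]<.15),0,1,"far")
    fit((M[:,0]<-.085)&(M[:,1]>-.13)&(M[:,1]<.15),0,1,"near")
    fit((M[:,1]<-.13)&(abs(M[:,0])<.08),1,0,"right")
    fit((M[:,1]>.15)&(abs(M[:,0])<.08),1,0,"left")
    import sys; cv2.imwrite(f"pics/{n}{sys.argv[1]}.png",cv2.resize(c["img"][140:340,130:390,::-1],None,fx=3,fy=3))
E
python3 meas.py 6
```

```text
[-0.00720936  0.18104666] [0.45756609 0.03783517 0.02954459] [-0.03754465 -0.12542551  0.30688628]
top extents x -0.118 0.104 y -0.171 0.155
far slope deg 0.0 at0 0.1016 71
near slope deg 0.08 at0 -0.1155 73
right slope deg 0.15 at0 -0.1691 42
left slope deg -0.25 at0 0.1531 30
scene extents x -0.13 0.099 y -0.175 0.17
far slope deg -0.17 at0 0.0962 72
near slope deg 0.12 at0 -0.1285 76
right slope deg 0.61 at0 -0.1736 36
left slope deg -1.29 at0 0.1653 30
```

View pics/top6.png

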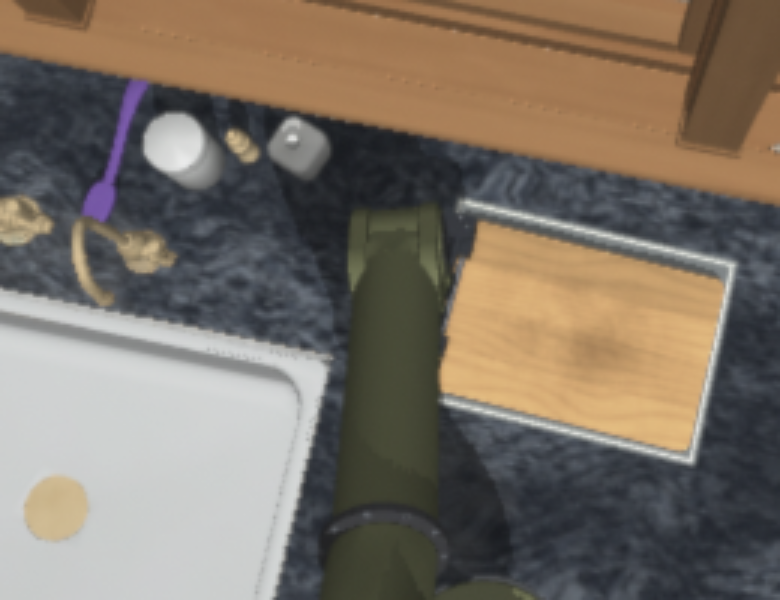

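The board is square with the mat, and its right end at about y = -0.171 is inside the white line. Backing off and checking the left end in clear view.

Request:
move_arm(
  steps=[
    [8.7,1.0,0,0,0,0,0],
    [8.7,2.0,0,0,0,0,0],
    [8.7,2.0,0,-1.0,0,0,0],
    [8.7,1.0,0,-3.5,0,0,0],
    [8.7,0,0,-4.0,0,0,0],
  ],
)

```text
time_s: 6.68
tool_pos: [0.4746, 0.0992, 0.1138]
tool_rot: [-179.8, 0.2, 72.7]
force: [0.6, 1.3, -0.4]
grip_width: 0.0869
```

Request:
move_arm(
  steps=[
    [8.7,1.0,0,-4,0,0,0],
    [8.7,1.0,0,-4.0,0,0,0],
    [8.7,1.0,0,-4.0,0,0,0],
    [8.7,2.0,0,-3.0,0,0,0],
    [8.7,2.0,0,-2.0,0,0,0],
  ],
)

```text
time_s: 7.1
tool_pos: [0.4983, 0.1645, 0.289]
tool_rot: [179.8, -0.3, 72.5]
force: [0.3, -0.0, -0.7]
grip_width: 0.0869
```

Request:
move_arm(
  steps=[
    [8.7,3.0,0,0,0,0,0],
    [8.7,3.0,0,0,0,0,0],
    [8.7,0,0,0,0,0,0],
    [8.7,0,0,0,0,0,0],
  ],
)

```text
time_s: 7.43
tool_pos: [0.5146, 0.223, 0.2838]
tool_rot: [-180.0, 0.1, 72.7]
force: [-0.1, -0.7, -0.4]
grip_width: 0.087
```

```bash
python3 meas.py 7
```

```text
[-0.00854461  0.37481943] [0.51456124 0.22304106 0.28384944] [-0.06285867 -0.72198425 -0.38218222]
top extents x -0.117 0.104 y -0.171 0.168
far slope deg 0.03 at0 0.1015 71
near slope deg 0.12 at0 -0.1155 73
right slope deg 0.1 at0 -0.1692 42
left slope deg 0.01 at0 0.166 41
scene extents x -0.13 0.099 y -0.175 0.166
far slope deg -0.13 at0 0.0962 72
near slope deg 0.13 at0 -0.1285 76
right slope deg 0.61 at0 -0.1736 36
left slope deg 0.07 at0 0.1642 30
```

View pics/top7.png

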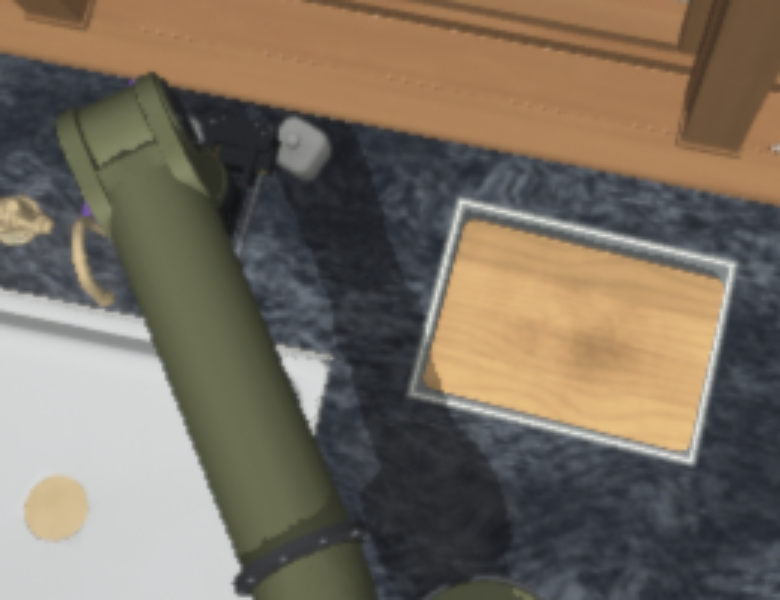

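View pics/scene7.png

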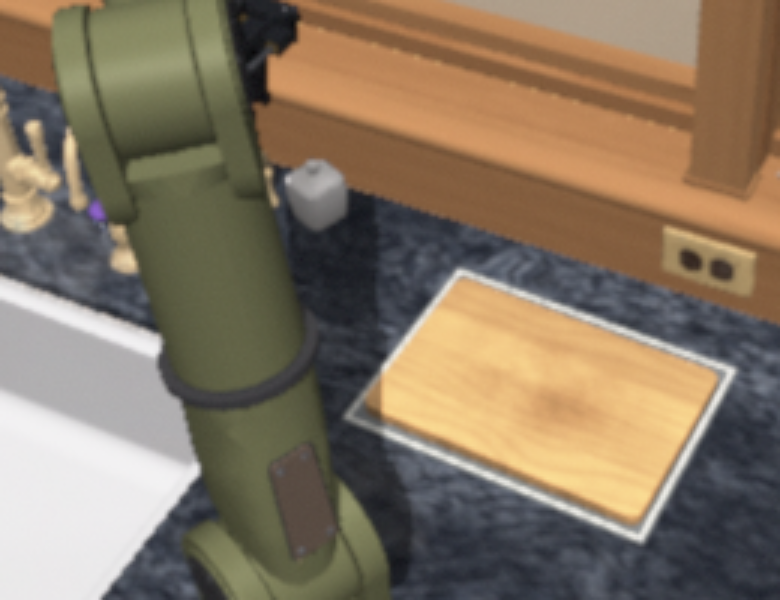

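The white border shows on all four sides of the board in both views. The pot at (300,147) is where it was, and the gripper is clear. Handing in.

```bash
python3 -c "
from cell import job
print(job.sign_off())"
```

```text
the job is handed in; nothing more can be done
None
```

The board is lying flat on the mat with all four edges inside the outline, and I have handed the job in; the interface gave no verdict.

- **Tipping:** I pushed with the open fingertips at mid-width, with the grasp point about 0.307 m up. The board fell flat on the mat, with its left end about 11 mm past the mat's end.
- **Sliding:** I pushed that end about 27 mm with both fingertips, measuring about 3.5 N sideways. This also took out a yaw error of about 1°.
- **Board position:** in the mat's frame its length runs from about y = -0.172 to 0.167 m (limit ±0.187). Across the width it runs from about x = -0.12 to 0.10 m (limit ±0.134), and it is aligned within about 0.2°. I did not measure flatness; I judged it from the pictures.
- **Disagreement between views:** the two cameras differ by about 5 mm on the far and right edges, and by 13 mm on the near edge. The scene camera sees the board's side face there and puts that edge at -0.13, so I took about -0.12 from the far edge and the known 220 mm width. The white border showed on all four sides in both views.
- **Bystanders:** the sugar pot, tin and mill looked unmoved when last seen in the top view, though the arm partly hid the tin and mill in the final picture. The arm never went near the lemon or mug, and I did not re-check them. The gripper was clear of everything at about 7.5 s of the 40 s allowed.

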